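Set the stop pin and hold an angle offcut square in the fixture

TASK

Take the stop pin from its small holder block and drop it end-down into the hole in the fixture's bed. Then lay the aluminium angle offcut on the bed, foot down, with the outside of its upright leg flush against the fence and its end up against the stop pin, and push it firmly into the fence and down onto the bed at once. Finish while still holding that push, as if for drilling, with the pin left standing by itself and the tools and other things round about left where they are.

Things in the scene. Friction and masses are not known exactly. Their poses are not given: they have to be found in the camera images.
- bed_hole0 (a point): Mouth of the only hole in the fixture's bed, level with the bed's top, 29 mm above the bench. Hole vertical, blind, 15.8 mm wide, 1.5 mm chamfer, 20 mm deep. Axes of the fixture: x squarely towards the fence, y along the fence, z up. The fence's face is at x = +50 mm from here; the bed spans x -65 to +50 mm, y -150 to +20 mm. Fixture bolted down; its place and turn vary.
- bed: Steel block 115x170x24 mm, the fixture's flat bed; origin under its centre, 5 mm above the bench; axes as the fixture's. The offcut lies right on it when its leg point is 24 mm above the bed's top, flush with the fence when that point is at x = +46 mm from the hole, up against the pin when it is at y = -57 mm from the hole.
- fence: Rigid dark steel bar 14 mm thick, 170 mm long, standing 45 mm above the bed along its far side (cap screws on top, 3 mm high); origin under its centre, 5 mm above the bench; axes as the fixture's. Friction of metal on metal is about 0.6, so pressing the offcut down costs some of the push ahead: about 17 N ahead with 7 N down seats it firmly.
- pin_mid (a point): Middle of the stop pin, half-way up: loose plain steel pin 14 mm in diameter, 60 mm long, about 60 g, 3 mm chamfer at the foot, shallow groove near the top; z runs up along it. It starts upright in the holder, 44 mm of it showing. Fully home in the bed's hole this point is 10 mm above the bed and 40 mm shows.
- stop_pin: The stop pin itself; origin at the centre of its foot, 30 mm below its middle.
- pin_holder: Dark steel block 48x48x22 mm fixed on the bench, with one 15.8 mm hole, 16 mm deep, in the centre of its top; origin under its centre.
- angle_leg (a point): Mid-thickness of the offcut's upright leg, mid-length, 24 mm above its underside. Loose L-shaped aluminium angle, about 150 g, 100 mm long (y), standing on its foot: foot 60 mm wide (x = -56 to +4 mm from here), 8 mm thick; leg 8 mm thick (x = -4 to +4 mm), its top 40 mm above the underside; the leg's outer face looks to +x. z up. Starts on the bench left of the fixture.
- angle: The offcut itself; origin under the centre of its 60x100 mm foot, 26 mm behind (-x of) the leg's middle.
- tally_counter: Bystander, leave it alone: round hand tally counter, 45 mm across, 33 mm high; origin under its centre.
- spare_punch: Bystander, leave it alone: ground steel punch block, 35x35x58 mm; origin under its centre.
- spanner: Bystander, leave it alone: open-ended spanner, 134 mm long, 5 mm thick; origin under its centre.

How it is judged:
By the outcome, as a careful person would: the job done as asked, in the order asked, and still so for the second after the job is handed in, while the arm keeps its last pose, push and grip.
It also fails if it takes over 59 s, if anything falls off the work surface, if the arm or the gripper's body presses on something with over 40 N, if the wrist force passes 120 N, or if a joint passes its speed limit or range.

ROBOT

A 7-joint arm with a two-finger parallel gripper is mounted at the origin on a cart in front of the work surface, level with it; the furniture and walls round the work are solid. World frame = base frame: x ahead of the robot, y to its left, z up, the work surface at z = 0. Lengths are in m, angles in rad, forces in N, time in s.
With the tool pointing down it reaches from about 0.4 to 0.875 m from the base axis. Payload 19.3 kg.
Tool frame: the origin (TCP) lies between the finger pads; the fingertips stand 11 mm ahead of it and the grasp point (between the pads) lies 8 mm behind it (tips_ahead is the distance from the TCP to the fingertips, in m); z points along the fingers, y is the line along which they close (so a half turn about z gives the same grasp; the last joint's range is limited). The gripper opens to 85 mm and grips with 20 to 120 N. Pads are 22 mm wide; open, the fingers measure 114 mm over their backs; the gripper's body (76 mm by 85 mm) begins 54 mm behind the grasp point. The pads swing forward as they close: fully open they stand 13 mm farther back than shut.
Start: joints at [-1.183, 0.521, -0.036, 1.599, 0.021, 1.021, -0.113], TCP at [0.276, 0.561, 0.242] pointing down, gripper open.
Joint ranges: [-2.91, 2.91], [-0.3, 2.13], [-1.5, 1.42], [0.17, 2.43], [-1.26, 4.41], [0.16, 1.93], [-2.52, 2.52]. Speed limits (rad/s): [1.89, 1.89, 2.39, 2.39, 3.01, 3.01, 3.01].

INTERFACE

Orientations are given as a unit quaternion [w, x, y, z].
In Python, from plant import read_state, grab_frame, finish_job, tips_ahead gives the robot as it stands.
- The arm moves only by the tool move_arm, never from a script. Its arguments are lists of equal length, an entry for each row: "jaw": the opening in per cent of the stroke, from 0 (shut) to 100 (fully open); "translation": the shift along the tool's x, y, z in cm, a list of three; "spin": the turn about the tool's z in rad. In form: {"jaw": [jaw, ...], "translation": [[dx, dy, dz], ...], "spin": [spin, ...]}. A call has exactly 5 rows; each row is the pose to reach, as a shift and turn from the pose commanded when the call began, along the tool's axes at that moment; what a row does not reach only later rows make up. A row lasts 1/8 s, in which the tool goes at most 62.5 mm and 10.7 degrees, less where a joint would pass 70% of its speed; a pose out of reach is approached as far as the arm can. A call with a gripper value outside its range is refused whole. The fingers move at their own pace and stop on an object; the grip force is fixed at half the most. Time passes only in rows, so rows that repeat a pose let the fingers close, or fill a call up. It gives the time, the measured TCP pose, the force, the opening and the grip force at its end, in the units of the state.
- read_state(): the state, without advancing time (a new reading comes with each control period).
- grab_frame(name): name is "side" or "top"; returns a dict with "pixels" (400x640x3 uint8, red, green, blue), "range_z" (400x640 float32, m along the optical axis (not along the pixel's ray), 0 where there is no reading), "fx", "fy", "cx", "cy" (pixels), "rvec" (rotation vector, rad) and "tvec" (3), from world to camera coordinates, as OpenCV has them. Camera axes: x right, y down, z forward; pixel columns grow to the right and rows downward; lengths in m; the calibration is good to about 2 mm. A picture is of the moment at which its call begins.
- finish_job(): hands the job in; it is judged then, once.
The state is a dict: "time_s": time; "q": joint angles; "dq": joint speeds; "joint_efforts": joint torques, N m; "ee_pos": TCP position; "tcp_rot": TCP orientation; "force": force on the tool from outside, world axes, zero at the start; "ft_torque": the same for the moment, N m; "grip_width": finger opening in m; "gripper_force": force on a finger pad.
Only numpy, scipy, OpenCV 4.12 (cv2) and the standard library are available. Lean on these libraries where they do the work, as an engineer would, in place of code of your own. Each camera call takes 0.05 s, during which the arm holds its last target. There are 200 camera calls.

## Working session

There is one attempt and no reset: what is moved stays moved. The work goes in short steps, Python scripts to look and compute and a tool call to move; the robot and the scene stay as the last step left them, time stands still between calls to the robot, and variables do not carry over. Pictures are saved under pics/ and viewed, at most 10 in all, crops included, and the job is handed in when it is done.

Besides the shell and the picture viewer there is one more tool, called after "Request:" as a command line: name --pt "numbers of a row" for each row, then --argument value for the rest. move_arm: Moves the arm, as the interface text tells. Its arguments: {"type":"object","properties":{"jaw":{"type":"array"},"translation":{"type":"array"},"spin":{"type":"array"}},"required":["jaw","translation","spin"]}

```bash
ls; mkdir -p pics; python3 - <<'E'
from plant import *
import cv2, numpy as np
print(read_state(), tips_ahead)
for n in("top","side"):
    f=grab_frame(n); cv2.imwrite(f"pics/{n}0.png",f["pixels"][:,:,::-1]); np.savez(f"{n}0.npz",**f)
    R=cv2.Rodrigues(f["rvec"])[0]; print(n,f["fx"],f["fy"],f["cx"],f["cy"],"pos",-R.T@f["tvec"],"R",R.round(3).tolist())
E
```

```text
pics
{'time_s': 0.0, 'q': array([-1.18320466,  0.52207387, -0.03632976,  1.59999202,  0.0211918 ,
        1.02108212, -0.11281736]), 'dq': array([-7.45788721e-04, -1.00965531e-03, -7.80473594e-05, -1.39125264e-04,
       -1.91907895e-03, -5.24450433e-04, -1.22947221e-03]), 'joint_efforts': array([ 1.23924507e-03, -9.27116132e+01,  1.98057085e+00, -3.69934630e+01,
        1.78530364e-02,  8.15869396e-03,  5.41241718e-06]), 'ee_pos': array([0.2761177 , 0.56034394, 0.24169412]), 'tcp_rot': array([-9.62893054e-05,  2.26916803e-01,  9.73913970e-01, -5.77373181e-04]), 'force': array([ 0.70307415, -0.91893808,  0.68891841]), 'ft_torque': array([ 0.01586002, -0.01160005,  0.00239943]), 'gripper_force': 0.0, 'grip_width': 0.08533228858495914} 0.011
top 461.5293373850307 461.5293373850307 323.06843007541954 197.40718612076247 pos [0.41728726 0.16600384 1.0362012 ] R [[0.028, -1.0, 0.008], [-0.992, -0.029, -0.121], [0.121, -0.004, -0.993]]
side 428.9554666757347 428.9554666757347 322.383439668177 200.0494765915013 pos [ 0.46440202 -0.66241703  0.35785482] R [[0.997, -0.076, -0.021], [-0.044, -0.323, -0.945], [0.065, 0.943, -0.326]]
```

View pics/top0.png

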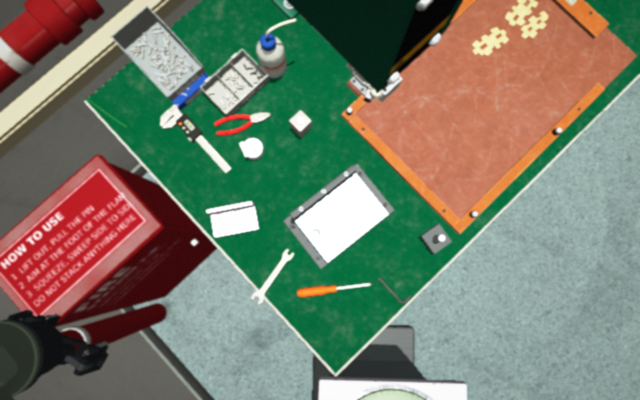

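View pics/side0.png

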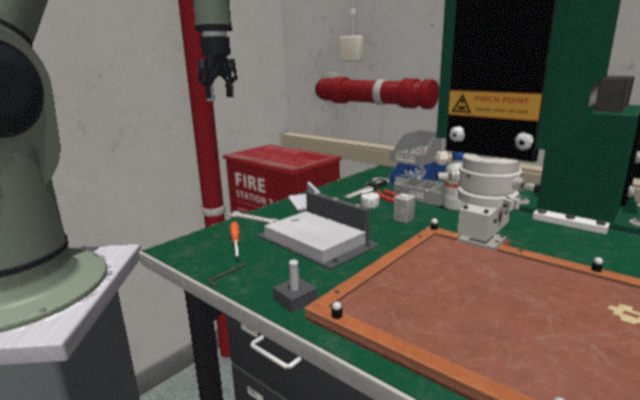

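```bash
cat > h.py <<'E'
import numpy as np, cv2
def load(n): return dict(np.load(n+".npz"))
def cam(f): return cv2.Rodrigues(f["rvec"])[0], f["tvec"].reshape(3)
def ray(f,uv,z):
    "pixels (N,2) -> world points on plane height z"
    R,t=cam(f); uv=np.atleast_2d(uv).astype(float)
    d=np.c_[(uv[:,0]-f["cx"])/f["fx"],(uv[:,1]-f["cy"])/f["fy"],np.ones(len(uv))]@R
    c=-R.T@t; return c+d*((z-c[2])/d[:,2])[:,None]
def cloud(f):
    R,t=cam(f); v,u=np.mgrid[:400,:640]; Z=f["range_z"]
    P=np.stack([(u-f["cx"])/f["fx"]*Z,(v-f["cy"])/f["fy"]*Z,Z],-1)
    return (P-t)@R
def proj(f,P): 
    K=np.array([[f["fx"],0,f["cx"]],[0,f["fy"],f["cy"]],[0,0,1]],float)
    return cv2.projectPoints(np.atleast_2d(np.array(P,float)),f["rvec"],f["tvec"],K,None)[0][:,0]
E
python3 - <<'E'
from h import *
f=load("top0"); a=f["pixels"][150:310,195:465,::-1]
cv2.imwrite("pics/c1.png",cv2.resize(a,None,fx=2.96,fy=2.96,interpolation=cv2.INTER_CUBIC))
P=cloud(f); 
for n,(u,v) in dict(bench=(270,240),bed=(345,215),pin=(441,237),hold=(428,245),foot=(235,222),leg=(230,208)).items(): print(n,P[v,u].round(4))
print(f["pixels"][[215,232,222,208,238],[345,320,235,230,430]])
E
```

```text
bench [0.4441 0.2772 0.0017]
bed [0.5024 0.1128 0.0313]
pin [ 0.4589 -0.0877  0.0672]
hold [ 0.4425 -0.0703  0.025 ]
foot [0.4818 0.3566 0.0055]
leg [0.5095 0.3623 0.0413]
[[255 255 255]
 [248 250 251]
 [254 254 254]
 [251 250 251]
 [140 147 144]]
```

View pics/c1.png

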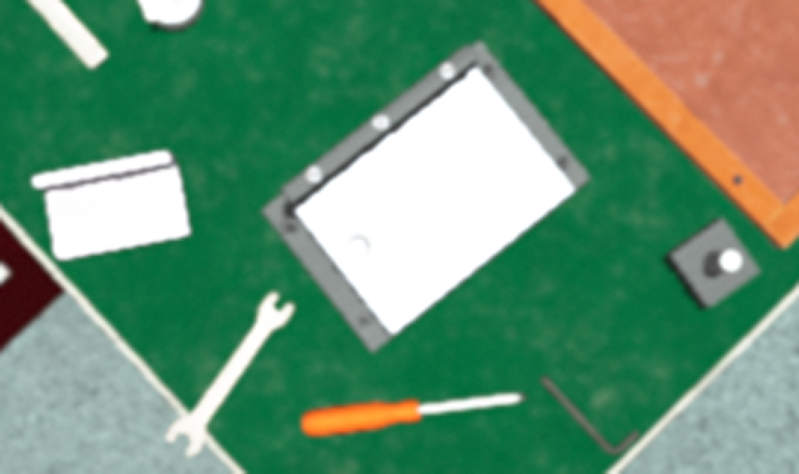

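```bash
cat >> h.py <<'E'
def box(f,P,mask,seed,z,name):
    n,lab=cv2.connectedComponents(mask.astype(np.uint8)); m=(lab==lab[seed[1],seed[0]]).astype(np.uint8)
    c=max(cv2.findContours(m,cv2.RETR_EXTERNAL,cv2.CHAIN_APPROX_NONE)[0],key=len)[:,0]
    w=ray(f,c,z)[:,:2]; r=cv2.minAreaRect((w*1000).astype(np.float32)); print(name,len(c),[np.round(x,2) for x in r]); print(cv2.boxPoints(r).round(1).tolist()); return r
E
python3 - <<'E'
from h import *
f=load("top0"); P=cloud(f); im=f["pixels"].astype(int); z=P[...,2]; white=(im.min(2)>200)
box(f,P,white&(abs(z-.031)<.012),(345,215),.029,"bed")
g=(im[...,1]-im[...,0]>15)
box(f,P,~g&(im.max(2)<185)&(z>.01)|((abs(im[...,0]-im[...,1])<25)&(np.hypot(P[...,0]-.455,P[...,1]+.08)<.05)),(428,245),.022,"holder")
box(f,P,white&(z>.05),(442,237),.066,"pintop")
box(f,P,white&(z<.025),(235,225),.008,"foot"); box(f,P,white&(z>.028),(230,208),.040,"leg")
print("hole",ray(f,[315.9,231.8],.029))
# hole blob: darker pixels inside bed
sub=im[222:242,306:328].min(2); print(sub)
E
```

```text
bed 201 [array([498.45, 120.15]), array([115.94, 170.07]), np.float64(39.81)]
[[399.5, 148.39999389648438], [508.3999938964844, 17.700000762939453], [597.4000244140625, 91.9000015258789], [488.5, 222.60000610351562]]
holder 70 [array([457.16, -86.51]), array([47.79, 51.28]), np.float64(35.77)]
[[422.79998779296875, -79.69999694824219], [452.79998779296875, -121.30000305175781], [491.5, -93.4000015258789], [461.6000061035156, -51.70000076293945]]
pintop 18 [array([457.33, -88.89]), array([12.98, 13.32]), np.float64(26.92)]
[[448.5, -85.9000015258789], [454.6000061035156, -97.80000305175781], [466.1000061035156, -91.9000015258789], [460.1000061035156, -80.0]]
foot 129 [array([482.44, 358.31]), array([ 52.39, 101.56]), np.float64(12.82)]
[[445.6000061035156, 402.0], [468.20001220703125, 303.0], [519.2999877929688, 314.6000061035156], [496.70001220703125, 413.6000061035156]]
leg 92 [array([511.92, 363.89]), array([ 8.58, 98.78]), np.float64(13.1)]
[[496.5, 411.0], [518.9000244140625, 314.79998779296875], [527.2999877929688, 316.79998779296875], [504.8999938964844, 413.0]]
hole [[0.464037
[... 1187 characters left out ...]
5 255 251 246 252 255 255 255
  255 255 255 255]
 [248 255 255 255 255 254 254 254 254 254 254 254 252 251 254 255 255 255
  255 255 255 255]
 [210 250 255 255 255 255 254 254 254 254 253 253 253 254 254 255 255 255
  255 255 255 255]
 [160 217 251 255 255 255 255 254 254 254 254 254 254 255 255 255 255 255
  255 255 255 255]
 [141 166 231 255 255 255 255 255 255 254 254 255 255 255 255 255 255 255
  255 255 255 255]
 [137 133 180 244 255 255 255 255 255 255 255 255 255 255 255 255 255 255
  255 255 255 255]
 [139 123 136 203 250 255 255 255 255 255 255 255 255 255 255 255 255 255
  255 255 255 255]
 [143 133 125 148 212 250 255 255 255 255 255 255 255 255 255 255 255 255
  255 255 255 255]]
```

```bash
cat >> h.py <<'E'
HOLE=np.array([.4628,.1752]); TH=np.radians(39.8); EX=np.array([np.cos(TH),np.sin(TH)]); EY=np.array([-EX[1],EX[0]])
def shift(xyz,yaw_deg):
    "tool-frame shift (cm) and spin to put TCP at xyz with tool y at world yaw"
    from plant import read_state
    from scipy.spatial.transform import Rotation as Ro
    s=read_state(); q=s["tcp_rot"]; R=Ro.from_quat([q[1],q[2],q[3],q[0]]).as_matrix()
    y=np.degrees(np.arctan2(R[1,1],R[0,1])); sp=-((yaw_deg-y+180)%360-180)
    print("t",s["time_s"],"pos",s["ee_pos"].round(4),"yaw",round(y,2),"tiltz",R[:,2].round(4),"w",round(s["grip_width"],4),"F",s["force"].round(1))
    print("shift cm",(R.T@(np.array(xyz)-s["ee_pos"])*100).round(2),"spin",round(np.radians(sp),4),"q",s["q"].round(2))
E
```

Request:
move_arm --jaw '[45,45,45,45,45]' --pt "-4.1 -4.6 0" --pt "-8.2 -9.1 0" --pt "-12.2 -13.7 0" --pt "-16.3 -18.3 0" --pt "-20.4 -22.9 0" --spin '[0.18,0.36,0.54,0.72,0.9]'

```text
time_s: 0.72
ee_pos: [0.3582, 0.2631, 0.2423]
tcp_rot: [-0.0, 0.63, 0.776, 0.0]
force: [1.9, -0.1, 0.1]
grip_width: 0.0387
gripper_force: 0.0
```

```bash
python3 -c "
from h import *
shift([.4573,-.0885,.14],-50.2)"
```

```text
t 0.725 pos [0.3582 0.2631 0.2423] yaw 11.86 tiltz [-1.e-04  2.e-04 -1.e+00] w 0.0387 F [ 1.9 -0.1  0.1]
shift cm [-36.44   2.48  10.22] spin 1.0832 q [-0.96  0.24  0.23  2.06 -0.07  0.85 -0.48]
```

Request:
move_arm --jaw '[45,45,45,45,45]' --pt "-5.8 0.4 1.5" --pt "-11.6 0.8 3.0" --pt "-17.4 1.2 4.5" --pt "-23.2 1.6 6.0" --pt "-29 2 7.5" --spin '[0.18,0.36,0.54,0.72,0.9]'

```text
time_s: 1.35
ee_pos: [0.4392, -0.0159, 0.1669]
tcp_rot: [0.0, 0.905, 0.425, 0.0]
force: [1.4, 1.4, -0.4]
grip_width: 0.0391
gripper_force: 0.0
```

```bash
python3 -c "
from h import *
shift([.4573,-.0885,.09],-50.2)"
```

```text
t 1.35 pos [ 0.4392 -0.0159  0.1669] yaw -39.67 tiltz [ 4.e-04 -0.e+00 -1.e+00] w 0.0391 F [ 1.4  1.4 -0.4]
shift cm [-4.43  6.03  7.69] spin 0.1837 q [-0.49  0.39  0.49  2.16 -0.3   0.66 -0.48]
```

Request:
move_arm --jaw '[45,45,45,45,45]' --pt "-2.2 3 3" --pt "-4.43 6.03 5.5" --pt "-4.43 6.03 7.69" --pt "-4.43 6.03 7.69" --pt "-4.43 6.03 7.69" --spin '[0.1,0.184,0.184,0.184,0.184]'

```text
time_s: 1.98
ee_pos: [0.4576, -0.0864, 0.091]
tcp_rot: [0.0, 0.939, 0.343, 0.0]
force: [0.5, -0.8, 0.5]
grip_width: 0.0385
gripper_force: 0.0
```

```bash
python3 - <<'E'
from h import *
from plant import grab_frame
shift([.4573,-.0885,.042],-50.2)
o=[]
for n in("top","side"):
    f=grab_frame(n); np.savez(n+"1.npz",**f)
    c=proj(f,[.4573,-.0885,.06])[0].astype(int); print(n,c)
    a=f["pixels"][max(c[1]-50,0):c[1]+50,max(0,c[0]-60):c[0]+60,::-1]; o.append(cv2.resize(a,(480,400),interpolation=cv2.INTER_CUBIC)[:, :400])
cv2.imwrite("pics/c2.png",np.hstack(o))
E
```

```text
t 1.975 pos [ 0.4576 -0.0864  0.091 ] yaw -49.87 tiltz [ 3.e-04  1.e-04 -1.e+00] w 0.0385 F [ 0.5 -0.8  0.5]
shift cm [-0.15  0.14  4.9 ] spin 0.0057 q [-0.25  0.57  0.41  2.15 -0.46  0.51 -0.36]
top [440 237]
side [292 264]
```

View pics/c2.png

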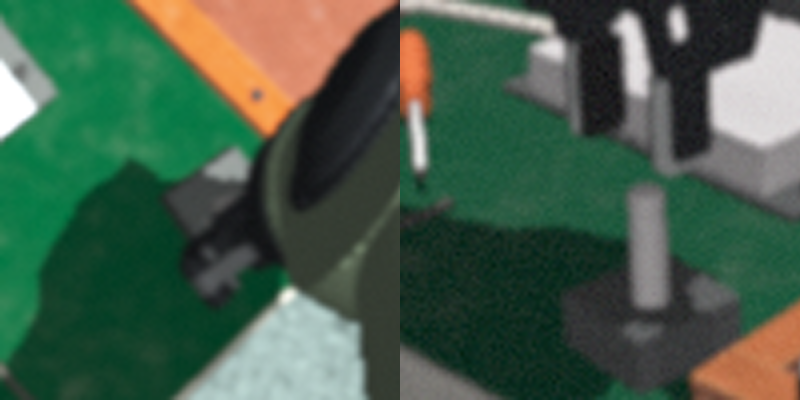

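Request:
move_arm --jaw '[45,45,45,45,45]' --pt "-0.15 0.1 1" --pt "-0.15 0.1 2" --pt "-0.15 0.1 3.2" --pt "-0.15 0.1 4.6" --pt "-0.15 0.1 4.6" --spin '[0,0,0,0,0]'

```text
time_s: 2.7
ee_pos: [0.4562, -0.0885, 0.0432]
tcp_rot: [-0.0, 0.939, 0.343, -0.001]
force: [0.3, -0.1, 0.9]
grip_width: 0.0385
gripper_force: 0.0
```

Request:
move_arm --jaw '[25,0,0,0,0]' --pt "0 0 0" --pt "0 0 0" --pt "0 0 0" --pt "0 0 0" --pt "0 0 0" --spin '[0,0,0,0,0]'

```text
time_s: 3.32
ee_pos: [0.4573, -0.0887, 0.0447]
tcp_rot: [0.0, 0.939, 0.343, 0.0]
force: [2.6, -5.6, 2.9]
grip_width: 0.012
gripper_force: 59.0
```

```bash
python3 - <<'E'
from h import *
f=load("side1"); print(ray(f,[293.2,262],.066))
shift([*HOLE,.13],-50.2)
E
```

```text
[[ 0.45859846 -0.09109319  0.066     ]]
t 3.325 pos [ 0.4573 -0.0887  0.0447] yaw -49.92 tiltz [ 1.e-03 -4.e-04 -1.e+00] w 0.012 F [ 2.6 -5.6  2.9]
shift cm [ 17.42 -19.83  -8.54] spin 0.0049 q [-0.18  0.65  0.33  2.16 -0.52  0.4  -0.3 ]
```

Request:
move_arm --jaw '[0,0,0,0,0]' --pt "0 0 -1" --pt "0 0 -2.2" --pt "0 0 -3.6" --pt "2 -2.3 -5.5" --pt "6 -6.8 -6.5" --spin '[0,0,0,0,0]'

```text
time_s: 3.95
ee_pos: [0.4591, 0.0019, 0.1108]
tcp_rot: [0.0, 0.94, 0.341, 0.0]
force: [1.9, 2.0, -1.2]
grip_width: 0.0119
gripper_force: 58.7
```

Request:
move_arm --jaw '[0,0,0,0,0]' --pt "3.3 -3.8 0" --pt "6.6 -7.6 0" --pt "9.4 -10.8 0" --pt "11.42 -13.03 0" --pt "11.42 -13.03 0" --spin '[0,0,0,0,0]'

```text
time_s: 4.58
ee_pos: [0.4618, 0.1779, 0.1097]
tcp_rot: [-0.0, 0.939, 0.345, -0.0]
force: [0.4, -0.6, 0.3]
grip_width: 0.0119
gripper_force: 58.7
```

```bash
python3 - <<'E'
from h import *
from plant import grab_frame
shift([*HOLE,.13],-50.2)
o=[]
for n in("top","side"):
    f=grab_frame(n); np.savez(n+"2.npz",**f)
    c=proj(f,[*HOLE,.06])[0].astype(int); print(n,c)
    a=f["pixels"][max(c[1]-50,0):c[1]+50,max(0,c[0]-50):c[0]+50,::-1]; o.append(cv2.resize(a,(400,400),interpolation=cv2.INTER_CUBIC))
cv2.imwrite("pics/c3.png",np.hstack(o))
E
```

```text
t 4.575 pos [0.4618 0.1779 0.1097] yaw -49.68 tiltz [-5.e-04  6.e-04 -1.e+00] w 0.0119 F [ 0.4 -0.6  0.3]
shift cm [-0.1   0.26 -2.03] spin 0.009 q [-0.85  0.58  0.5   2.07 -0.48  0.61 -0.89]
top [315 231]
side [293 205]
```

View pics/c3.png

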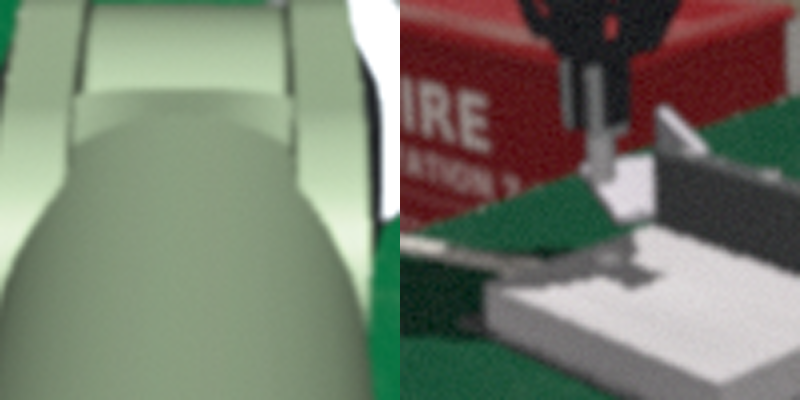

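```bash
python3 - <<'E'
from h import *
f=load("side0"); c=proj(f,[*HOLE,.029])[0]; print(c); u,v=c.astype(int)
print(u-14,v-8); print(f["pixels"][v-8:v+9,u-14:u+15].mean(2).astype(int))
E
```

```text
[294.46867568 219.28420967]
280 211
[[ 53  54  53  52  56  56  56  48  49  49  53  52  50  47  52  50  53  64
   72  77  81  93 106 117 130 143 141 114  95]
 [ 51  51  52  53  50  48  48  52  55  53  53  53  53  57  49  51  59  66
   81  95 109 128 149 163 173 182 178 165 148]
 [ 51  52  52  54  50  51  48  49  51  54  48  54  54  59  63  72  88 108
  122 148 159 171 187 189 195 199 197 197 187]
 [ 47  55  51  58  57  49  52  51  51  56  60  59  75  87 101 120 136 156
  168 185 192 198 200 204 202 202 202 200 203]
 [ 53  53  54  47  51  48  49  56  62  72  84 103 120 136 151 165 180 185
  195 201 202 201 203 201 201 202 201 204 203]
 [ 48  52  51  53  57  63  74  83 104 117 130 153 168 178 192 191 197 196
  201 202 203 201 201 203 200 204 205 203 204]
 [ 50  54  61  77  79 103 119 130 152 166 177 189 197 203 203 201 200 199
  195 198 203 204 199 204 204 203 204 204 203]
 [ 71  81 100 118 131 152 162 176 189 196 198 198 196 195 193 190 187 183
  181 189 198 202 205 200 202 201 203 206 201]
 [119 132 148 165 178 187 197 202 205 202 194 186 176 173 172 172 163 164
  170 194 202 205 203 
[... 293 characters left out ...]
209 206 205 204 207 202 201 200 199 201 201 204
  206 206 209 211 210 210 208 210 206 206 205]
 [208 205 205 206 208 205 210 207 207 207 206 209 207 207 207 208 207 208
  208 207 206 210 210 211 210 210 211 210 210]
 [205 205 205 203 207 205 205 204 204 204 206 207 207 207 210 211 207 212
  207 209 206 209 208 212 211 208 206 211 208]
 [203 206 207 206 203 205 209 207 207 205 207 203 206 207 208 213 207 209
  207 206 211 208 210 210 208 209 208 211 208]
 [206 206 203 208 205 204 207 206 202 205 205 203 205 206 208 207 212 208
  207 210 206 207 208 205 210 210 206 208 209]
 [209 209 208 208 210 202 204 203 206 203 206 206 208 204 206 205 208 208
  210 209 207 207 207 208 207 210 211 206 209]]
```

Request:
move_arm --jaw '[0,0,0,0,0]' --pt "-0.1 0.26 0.5" --pt "-0.1 0.26 1.5" --pt "-0.1 0.26 2.5" --pt "-0.1 0.26 3.2" --pt "-0.1 0.26 3.2" --spin '[0,0,0,0,0]'

```text
time_s: 5.3
ee_pos: [0.4631, 0.1726, 0.0768]
tcp_rot: [0.0, 0.939, 0.343, -0.001]
force: [-0.4, 0.7, -0.2]
grip_width: 0.0121
gripper_force: 58.7
```

```bash
python3 - <<'E'
from h import *
from plant import grab_frame
shift([*HOLE,.06],-50.2)
f=grab_frame("side"); np.savez("side3.npz",**f)
c=proj(f,[*HOLE,.04])[0]; print(c); u,v=c.astype(int)
a=f["pixels"][v-25:v+25,u-40:u+40,::-1]; cv2.imwrite("pics/c4.png",cv2.resize(a,(800,500),interpolation=cv2.INTER_CUBIC))
E
```

```text
t 5.3 pos [0.4631 0.1726 0.0768] yaw -49.92 tiltz [-9.e-04 -6.e-04 -1.e+00] w 0.0121 F [-0.4  0.7 -0.2]
shift cm [ 0.15 -0.22  1.68] spin 0.0048 q [-0.8   0.64  0.44  2.08 -0.52  0.53 -0.85]
[294.2464579  214.36920168]
```

View pics/c4.png

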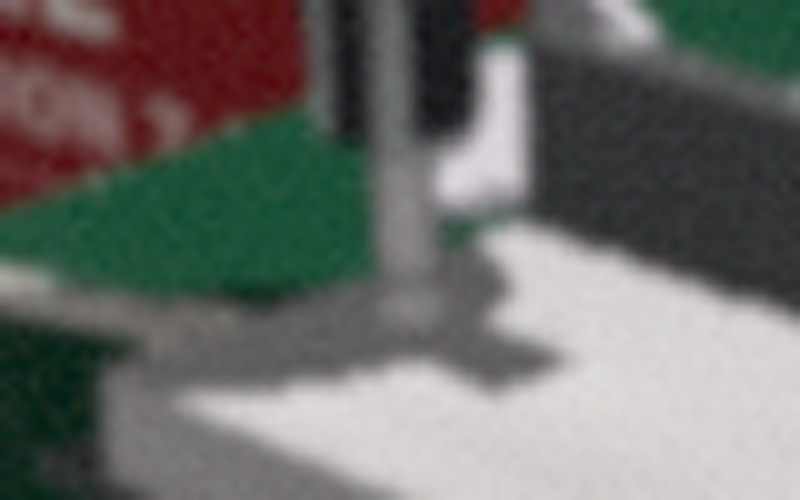

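Request:
move_arm --jaw '[0,0,0,0,0]' --pt "0 0 0" --pt "0 0 0" --pt "0 0 0" --pt "0 0 0" --pt "0 0 0" --spin '[0,0,0,0,0]'

```text
time_s: 5.98
ee_pos: [0.4634, 0.1729, 0.0774]
tcp_rot: [-0.0, 0.939, 0.343, 0.0]
force: [0.0, -0.4, -1.0]
grip_width: 0.0122
gripper_force: 58.7
```

```bash
cat >> h.py <<'E'
def pincol(f,xy,z0,z1):
    "pin's mid column minus that of a vertical axis at xy, by gradient edges, rows between heights"
    r=[]; im=cv2.GaussianBlur(f["pixels"],(1,5),0).astype(float)
    a,b=proj(f,[[*xy,z0],[*xy,z1]])
    for v in range(int(round(b[1])),int(round(a[1]))+1):
        u0=a[0]+(b[0]-a[0])*(v-a[1])/(b[1]-a[1]); k=int(round(u0))-9
        g=np.abs(np.diff(im[v,k:k+19],axis=0)).sum(1); n=9
        w=lambda s:(g[s]*(np.arange(len(g))[s]+.5)).sum()/g[s].sum()
        i=int(np.argmax(g[:n])); j=n+int(np.argmax(g[n:]))
        l,h=w(slice(max(i-1,0),i+2)),w(slice(j-1,j+2)); r.append((v,round(k+l,1),round(k+h,1),round(k+(l+h)/2-u0,2)))
    return r
E
python3 - <<'E'
from h import *
from plant import grab_frame
shift([*HOLE,.06],-50.2)
for i in range(2):
  f=grab_frame("side"); shift([*HOLE,.06],-50.2)
from plant import read_state
xy=read_state()["ee_pos"][:2]
print(proj(f,[[*xy,.038],[*xy,.065],[*HOLE,.029]])); print(*pincol(f,xy,.042,.062),sep="\n")
f=load("side0"); print(proj(f,[[.4573,-.0889,.066],[.4573,-.0889,.03]])); print(*pincol(f,[.4573,-.0889],.03,.06)[::4],sep="\n")
E
```

```text
t 5.975 pos [0.4634 0.1729 0.0774] yaw -49.91 tiltz [ 1.e-04  0.e+00 -1.e+00] w 0.0122 F [ 0.  -0.4 -1. ]
shift cm [ 0.11 -0.21  1.74] spin 0.0051 q [-0.8   0.64  0.44  2.08 -0.52  0.53 -0.85]
t 6.025 pos [0.4633 0.1728 0.0774] yaw -49.91 tiltz [ 0.  0. -1.] w 0.0122 F [-0.   0.3  0.1]
shift cm [ 0.11 -0.22  1.74] spin 0.0051 q [-0.8   0.64  0.44  2.08 -0.52  0.53 -0.85]
t 6.075 pos [0.4633 0.1728 0.0774] yaw -49.91 tiltz [-0. -0. -1.] w 0.0119 F [-0.2  0.2 -1. ]
shift cm [ 0.11 -0.21  1.74] spin 0.0051 q [-0.8   0.64  0.44  2.08 -0.52  0.53 -0.85]
[[294.55883548 215.65872671]
 [294.00790854 203.41740352]
 [294.46867568 219.28420967]]
(205, np.float64(291.4), np.float64(297.5), np.float64(0.37))
(206, np.float64(291.3), np.float64(297.6), np.float64(0.31))
(207, np.float64(291.3), np.float64(297.6), np.float64(0.29))
(208, np.float64(291.3), np.float64(297.6), np.float64(0.25))
(209, np.float64(291.3), np.float64(297.8), np.float64(0.29))
(210, np.float64(291.3), np.float64(295.6), np.float64(-0.85))
(211, np.float64(291.3), np.float64(301.4), np.float64(2.04))
(212, np.float64(291.4), np.float64(301.5), np.float64(2.07))
(213, np.float64(291.4), np.float64(301.6), np.float64(2.08))
(214, np.float64(291.5), np.float64(301.7), np.float64(2.1))
[[292.30496605 261.36711751]
 [293.34805699 282.80960186]]
(265, np.float64(289.4), np.float64(297.5), np.float64(0.97))
(269, np.float64(289.4), np.float64(297.6), np.float64(0.85))
(273, np.float64(289.4), np.float64(298.5), np.float64(1.06))
(277, np.float64(288.8), np.float64(298.5), np.float64(0.61))
(281, np.float64(289.6), np.float64(297.7), np.float64(0.4))
```

Request:
move_arm --jaw '[0,0,0,0,0]' --pt "0.09 -0.2 0" --pt "0.09 -0.2 0.4" --pt "0.09 -0.2 0.8" --pt "0.09 -0.2 1.1" --pt "0.09 -0.2 1.3" --spin '[0,0,0,0,0]'

```text
time_s: 6.7
ee_pos: [0.4627, 0.1749, 0.0641]
tcp_rot: [0.0, 0.939, 0.343, -0.0]
force: [0.4, -0.0, -1.0]
grip_width: 0.0119
gripper_force: 58.7
```

Request:
move_arm --jaw '[0,0,0,0,0]' --pt "0 0 0.1" --pt "0 0 0.2" --pt "0 0 0.3" --pt "0 0 0.3" --pt "0 0 0.3" --spin '[0,0,0,0,0]'

```text
time_s: 7.32
ee_pos: [0.4628, 0.175, 0.0614]
tcp_rot: [0.0, 0.939, 0.343, 0.0]
force: [0.2, -0.4, -0.8]
grip_width: 0.0118
gripper_force: 58.7
```

Request:
move_arm --jaw '[0,0,0,0,0]' --pt "0 0 0.3" --pt "0 0 0.6" --pt "0 0 0.9" --pt "0 0 1.1" --pt "0 0 1.2" --spin '[0,0,0,0,0]'

```text
time_s: 7.95
ee_pos: [0.4627, 0.1749, 0.0493]
tcp_rot: [0.0, 0.939, 0.343, -0.0]
force: [-0.2, 0.1, -0.8]
grip_width: 0.012
gripper_force: 58.7
```

Request:
move_arm --jaw '[10,20,40,45,45]' --pt "0 0 0" --pt "0 0 0" --pt "0 0 0" --pt "0 0 0" --pt "0 0 0" --spin '[0,0,0,0,0]'

```text
time_s: 8.57
ee_pos: [0.4627, 0.175, 0.0494]
tcp_rot: [-0.0, 0.939, 0.343, 0.0]
force: [0.3, 0.0, -0.7]
grip_width: 0.0383
gripper_force: 0.0
```

Request:
move_arm --jaw '[45,45,45,45,45]' --pt "0 0 -1" --pt "0 0 -2.5" --pt "0 0 -5" --pt "0 0 -9" --pt "0 0 -13" --spin '[0,0,0,0,0]'

```text
time_s: 9.2
ee_pos: [0.4626, 0.1747, 0.1815]
tcp_rot: [-0.0, 0.939, 0.343, 0.0]
force: [-0.0, 1.6, -0.6]
grip_width: 0.0382
gripper_force: 0.0
```

```bash
python3 - <<'E'
from h import *
AL=np.array([.5119,.3639])
shift([*AL,.12],13.0)
E
```

```text
t 9.2 pos [0.4626 0.1747 0.1815] yaw -49.93 tiltz [ 2.e-04  1.e-04 -1.e+00] w 0.0382 F [-0.   1.6 -0.6]
shift cm [ 15.95 -11.3    6.16] spin -1.0983 q [-0.94  0.47  0.61  2.02 -0.38  0.76 -0.97]
```

Request:
move_arm --jaw '[45,45,45,45,45]' --pt "3.2 -2.3 0" --pt "6.4 -4.5 0" --pt "9.6 -6.8 0" --pt "12.8 -9 2" --pt "15.95 -11.3 4" --spin '[-0.18,-0.36,-0.54,-0.72,-0.9]'

```text
time_s: 9.82
ee_pos: [0.5124, 0.3654, 0.1403]
tcp_rot: [0.0, 0.695, 0.719, 0.001]
force: [0.3, -0.1, 0.3]
grip_width: 0.0385
gripper_force: 0.0
```

Request:
move_arm --jaw '[45,45,45,45,45]' --pt "0 0 0" --pt "0 0 0" --pt "0 0 0" --pt "0 0 0" --pt "0 0 0" --spin '[-0.1,-0.198,-0.198,-0.198,-0.198]'

```text
time_s: 10.45
ee_pos: [0.5119, 0.3641, 0.1397]
tcp_rot: [0.0, 0.623, 0.782, 0.0]
force: [-0.2, -0.1, -0.8]
grip_width: 0.0383
gripper_force: 0.0
```

```bash
python3 - <<'E'
from h import *
from plant import grab_frame
AL=np.array([.5119,.3639])
shift([*AL,.026],13.0)
o=[]
for n,p in(("top",[*AL,.04]),("side",[*AL,.05])):
    f=grab_frame(n); np.savez(n+"4.npz",**f); u,v=proj(f,p)[0].astype(int); print(n,u,v)
    a=f["pixels"][v-50:v+50,u-50:u+50,::-1]; o.append(cv2.resize(a,(400,400),interpolation=cv2.INTER_CUBIC))
cv2.imwrite("pics/c5.png",np.hstack(o))
E
```

```text
t 10.45 pos [0.5119 0.3641 0.1397] yaw 12.93 tiltz [ 2.e-04 -1.e-04 -1.e+00] w 0.0383 F [-0.2 -0.1 -0.8]
shift cm [-2.000e-02 -1.000e-02  1.137e+01] spin -0.0012 q [-0.88  0.66  0.26  1.69 -0.22  0.82 -0.3 ]
top 229 206
side 312 182
```

View pics/c5.png

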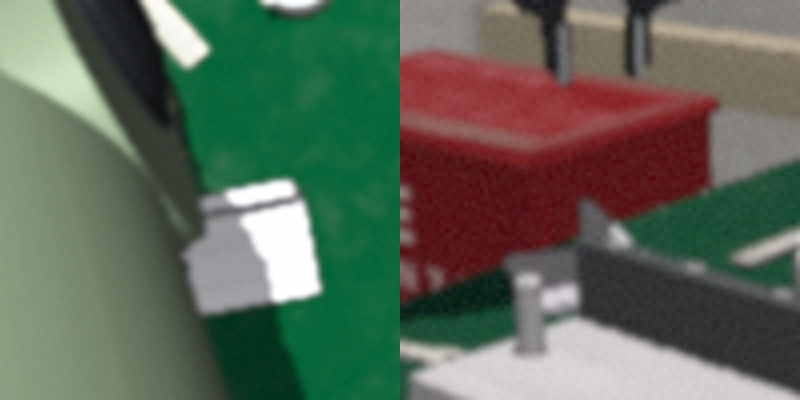

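Request:
move_arm --jaw '[45,45,45,45,45]' --pt "0 0 3" --pt "0 0 6" --pt "0 0 8.5" --pt "0 0 10.5" --pt "0 0 11.3" --spin '[0,0,0,0,0]'

```text
time_s: 11.18
ee_pos: [0.5117, 0.3639, 0.0254]
tcp_rot: [-0.0, 0.623, 0.783, -0.001]
force: [0.2, -0.7, -0.1]
grip_width: 0.0386
gripper_force: 0.0
```

Request:
move_arm --jaw '[30,15,0,0,0]' --pt "0 0 0" --pt "0 0 0" --pt "0 0 0" --pt "0 0 0" --pt "0 0 0" --spin '[0,0,0,0,0]'

```text
time_s: 11.8
ee_pos: [0.5125, 0.3645, 0.0274]
tcp_rot: [0.0, 0.623, 0.783, 0.001]
force: [-0.4, -0.2, 8.0]
grip_width: 0.0071
gripper_force: 59.5
```

Request:
move_arm --jaw '[0,0,0,0,0]' --pt "0 0 -1" --pt "0 0 -3" --pt "0 0 -6" --pt "0 0 -9" --pt "0 0 -10" --spin '[0,0,0,0,0]'

```text
time_s: 12.42
ee_pos: [0.5127, 0.3646, 0.1292]
tcp_rot: [0.0, 0.623, 0.783, 0.002]
force: [0.3, 0.3, -2.7]
grip_width: 0.0067
gripper_force: 58.8
```

```bash
python3 - <<'E'
from h import *
H=np.array([.4627,.1750])
# place: leg point x=+22 (24 mm gap), y=-60-? (clear pin by 8 mm)
p=H+.022*EX-.067*EY; print(p); shift([*p,.126],39.8)
E
```

```text
[0.52248959 0.13760742]
t 12.425 pos [0.5127 0.3646 0.1292] yaw 13.0 tiltz [ 0.0024  0.0021 -1.    ] w 0.0067 F [ 0.3  0.3 -2.7]
shift cm [-22.34  -4.15   0.27] spin -0.4677 q [-0.88  0.68  0.26  1.69 -0.22  0.8  -0.3 ]
```

```bash
python3 - <<'E'
from h import *
H=np.array([.4627,.1750])
p=H+.016*EX-.062*EY; print(p); shift([*p,.126],39.8)
E
```

```text
[0.51467934 0.13760818]
t 12.425 pos [0.5127 0.3646 0.1292] yaw 13.0 tiltz [ 0.0024  0.0021 -1.    ] w 0.0067 F [ 0.3  0.3 -2.7]
shift cm [-22.16  -4.91   0.27] spin -0.4677 q [-0.88  0.68  0.26  1.69 -0.22  0.8  -0.3 ]
```

Request:
move_arm --jaw '[0,0,0,0,0]' --pt "-3 -0.6 0" --pt "-8 -1.8 0" --pt "-14 -3.1 0" --pt "-19.5 -4.3 0" --pt "-22.16 -4.91 0" --spin '[-0.09,-0.2,-0.33,-0.42,-0.468]'

```text
time_s: 13.05
ee_pos: [0.5138, 0.1337, 0.1266]
tcp_rot: [0.0, 0.424, 0.905, -0.0]
force: [0.5, -0.0, -0.9]
grip_width: 0.0068
gripper_force: 58.7
```

Request:
move_arm --jaw '[0,0,0,0,0]' --pt "0 0 0" --pt "0 0 0.5" --pt "0 0 1" --pt "0 0 1.5" --pt "0 0 1.5" --spin '[0,0,0,0,0]'

```text
time_s: 13.68
ee_pos: [0.5137, 0.1375, 0.1108]
tcp_rot: [-0.0, 0.424, 0.906, -0.0]
force: [0.0, -0.4, -2.0]
grip_width: 0.0066
gripper_force: 58.7
```

```bash
python3 - <<'E'
from h import *
from plant import grab_frame
H=np.array([.4627,.1750]); p=H+.016*EX-.062*EY; shift([*p,.06],39.8)
o=[]
for n,c in(("top",[*(H-.03*EY),.05]),("side",[*(H-.03*EY),.07])):
    f=grab_frame(n); np.savez(n+"5.npz",**f); u,v=proj(f,c)[0].astype(int); print(n,u,v)
    a=f["pixels"][v-40:v+40,u-40:u+40,::-1]; o.append(cv2.resize(a,(400,400),interpolation=cv2.INTER_CUBIC))
cv2.imwrite("pics/c6.png",np.hstack(o))
E
```

```text
t 13.675 pos [0.5137 0.1375 0.1108] yaw 39.85 tiltz [-8.e-04 -4.e-04 -1.e+00] w 0.0066 F [ 0.  -0.4 -2. ]
shift cm [-0.05  0.09  5.08] spin 0.0009 q [-0.45  0.57  0.11  1.96 -0.1   0.62  0.42]
top 326 223
side 303 204
```

View pics/c6.png

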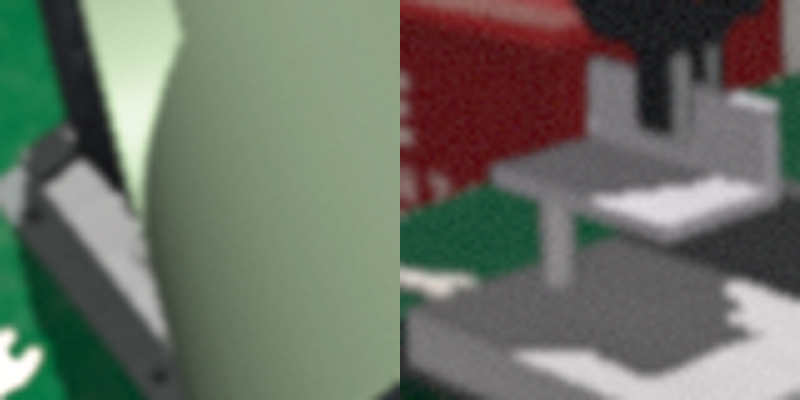

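```bash
python3 - <<'E'
from h import *
f=load("side5"); t=np.array([.5137,.1375]); o=np.array([263,164])
for nm,dx,dy,z in[("in+y top",-.056,.05,.0915),("in-y top",-.056,-.05,.0915),("in-y bot",-.056,-.05,.0835),("leg top in +y",-.004,.05,.1235),("leg top in -y",-.004,-.05,.1235),("out-y bot",.004,-.05,.0835)]:
    q=proj(f,[*(t+dx*EX+dy*EY),z])[0]; print(nm,q.round(1),((q-o)*5+[400,0]).round(0))
E
```

```text
in+y top [281.1 196.8] [490. 164.]
in-y top [316.1 208.7] [665. 223.]
in-y bot [316.2 212.8] [666. 244.]
leg top in +y [300.4 175.7] [587.  58.]
leg top in -y [335.9 185.4] [765. 107.]
out-y bot [339.1 204.6] [781. 203.]
```

Request:
move_arm --jaw '[0,0,0,0,0]' --pt "0 0 1" --pt "0 0 2.2" --pt "0 0 3.5" --pt "0 0 4.7" --pt "0 0 5.2" --spin '[0,0,0,0,0]'

```text
time_s: 14.4
ee_pos: [0.5136, 0.137, 0.0583]
tcp_rot: [-0.0, 0.424, 0.906, -0.0]
force: [1.3, 0.6, -2.4]
grip_width: 0.007
gripper_force: 58.7
```

Request:
move_arm --jaw '[0,0,0,0,0]' --pt "0 0 0.1" --pt "0 0 0.15" --pt "0 0 0.2" --pt "0 0 0.25" --pt "0 0 0.25" --spin '[0,0,0,0,0]'

```text
time_s: 15.02
ee_pos: [0.514, 0.1372, 0.057]
tcp_rot: [0.0, 0.424, 0.906, 0.0]
force: [0.4, 0.5, -1.9]
grip_width: 0.0067
gripper_force: 58.7
```

Request:
move_arm --jaw '[0,0,0,0,0]' --pt "0.1 0 0" --pt "0.2 0 0" --pt "0.3 0 0" --pt "0.4 0 0" --pt "0.4 0 0" --spin '[0,0,0,0,0]'

```text
time_s: 15.65
ee_pos: [0.5114, 0.1403, 0.0569]
tcp_rot: [-0.0, 0.424, 0.906, -0.0]
force: [0.1, 0.1, -2.3]
grip_width: 0.0065
gripper_force: 58.7
```

```bash
cat >> h.py <<'E'
def fix():
    from plant import read_state
    s=read_state(); d=s["ee_pos"][:2]-np.array([.4627,.1750]); F=s["force"]
    print("t",s["time_s"],"fix xyz mm",np.round([d@EX*1e3,d@EY*1e3,s["ee_pos"][2]*1e3],1),"F fix",np.round([F[:2]@EX,F[:2]@EY,F[2]],1),"T",s["ft_torque"].round(2),"w",round(s["grip_width"],4))
E
python3 -c "
from h import *
fix()"
```

```text
t 15.65 fix xyz mm [ 15.2 -57.8  56.9] F fix [ 0.1  0.  -2.3] T [ 0.   -0.02  0.02] w 0.0065
```

Request:
move_arm --jaw '[0,0,0,0,0]' --pt "0.05 0 0" --pt "0.1 0 0" --pt "0.15 0 0" --pt "0.2 0 0" --pt "0.2 0 0" --spin '[0,0,0,0,0]'

```text
time_s: 16.27
ee_pos: [0.5104, 0.1416, 0.057]
tcp_rot: [0.0, 0.424, 0.906, 0.0]
force: [1.9, -3.3, -0.8]
grip_width: 0.0069
gripper_force: 58.9
```

```bash
python3 -c "
from h import *
fix()"
```

```text
t 16.275 fix xyz mm [ 15.2 -56.2  57. ] F fix [-0.6 -3.8 -0.8] T [-0.42 -0.39  0.09] w 0.0069
```

Request:
move_arm --jaw '[0,0,0,0,0]' --pt "-0.05 0 0" --pt "-0.05 0 0.05" --pt "-0.05 0 0.1" --pt "-0.05 0 0.15" --pt "-0.05 0 0.15" --spin '[0,0,0,0,0]'

```text
time_s: 16.9
ee_pos: [0.5106, 0.1415, 0.0563]
tcp_rot: [0.0, 0.424, 0.906, 0.0]
force: [-5.4, -3.0, 23.9]
grip_width: 0.0069
gripper_force: 62.6
```

```bash
python3 -c "
from h import *
fix()"
```

```text
t 16.9 fix xyz mm [ 15.3 -56.4  56.3] F fix [-6.1  1.1 23.9] T [-0.6   1.33 -0.03] w 0.0069
```

Request:
move_arm --jaw '[0,5,12,20,20]' --pt "0 0 -0.08" --pt "0 0 -0.08" --pt "0 0 -0.08" --pt "0 0 -0.08" --pt "0 0 -0.08" --spin '[0,0,0,0,0]'

```text
time_s: 17.52
ee_pos: [0.5104, 0.1414, 0.0561]
tcp_rot: [-0.0, 0.424, 0.906, -0.0]
force: [0.1, -0.2, -0.2]
grip_width: 0.0169
gripper_force: 0.0
```

Request:
move_arm --jaw '[20,20,20,20,20]' --pt "0 0 -0.5" --pt "0 0 -1.5" --pt "0 0 -3" --pt "0 0 -5" --pt "0 0 -6" --spin '[0,0,0,0,0]'

```text
time_s: 18.15
ee_pos: [0.511, 0.1416, 0.1179]
tcp_rot: [0.001, 0.424, 0.906, 0.001]
force: [-0.0, -0.6, 0.1]
grip_width: 0.0166
gripper_force: 0.0
```

```bash
python3 - <<'E'
from h import *
from plant import grab_frame
fix(); H=np.array([.4627,.1750]); p=H-.022*EX-.055*EY; shift([*p,.115],39.8-90)
f=grab_frame("side"); np.savez("side6.npz",**f)
t=H+.0153*EX-.0564*EY
for nm,dx,dy,z in[("in+y top",-.056,.05,.037),("in-y top",-.056,-.05,.037),("leg top in +y",-.004,.05,.069),("leg top in -y",-.004,-.05,.069)]:
    q=proj(f,[*(t+dx*EX+dy*EY),z])[0]; print(nm,((q-[260,180])*6).round(0))
cv2.imwrite("pics/c7.png",cv2.resize(f["pixels"][180:260,260:380,::-1],None,fx=6,fy=6,interpolation=cv2.INTER_CUBIC))
E
```

```text
t 18.15 fix xyz mm [ 15.7 -56.6 117.9] F fix [-0.4 -0.4  0.1] T [0.07 0.05 0.  ] w 0.0166
t 18.15 pos [0.511  0.1416 0.1179] yaw 39.81 tiltz [ 1.7e-03  7.0e-04 -1.0e+00] w 0.0166 F [-0.  -0.6  0.1]
shift cm [ 0.16 -3.77  0.28] spin 1.571 q [-0.47  0.55  0.11  1.96 -0.1   0.63  0.41]
in+y top [126. 251.]
in-y top [330. 334.]
leg top in +y [239. 124.]
leg top in -y [446. 193.]
```

View pics/c7.png

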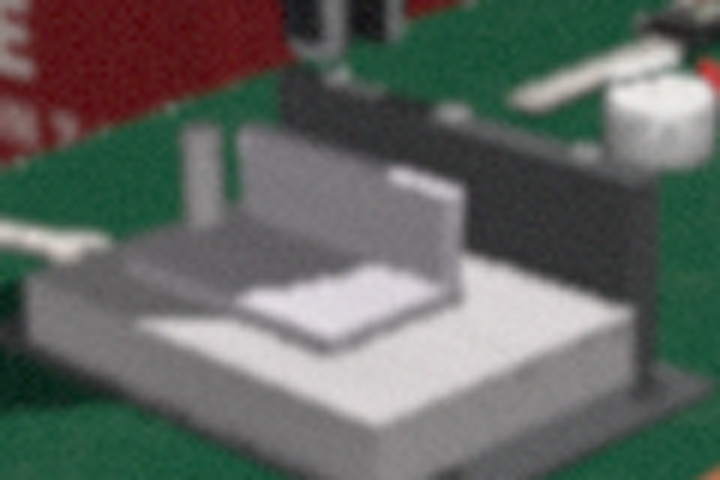

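Request:
move_arm --jaw '[40,40,40,40,40]' --pt "0 -0.5 0" --pt "0 -1 0" --pt "0 -1.5 0" --pt "0 -2 0" --pt "0.05 -2.4 0" --spin '[0.18,0.36,0.54,0.72,0.9]'

```text
time_s: 18.82
ee_pos: [0.4915, 0.1263, 0.1161]
tcp_rot: [-0.0, 0.778, 0.629, -0.0]
force: [-1.4, 0.7, -0.7]
grip_width: 0.0341
gripper_force: 0.0
```

Request:
move_arm --jaw '[40,40,40,40,40]' --pt "0 0 0" --pt "0 0 0" --pt "0 0 0" --pt "0 0 0" --pt "0 0 0" --spin '[0.18,0.36,0.54,0.671,0.671]'

```text
time_s: 19.45
ee_pos: [0.4916, 0.1265, 0.116]
tcp_rot: [0.0, 0.94, 0.341, -0.0]
force: [-0.5, -0.0, -0.2]
grip_width: 0.0346
gripper_force: 0.0
```

```bash
python3 - <<'E'
from h import *
fix(); H=np.array([.4627,.1750]); p=H-.008*EX-.056*EY; shift([*p,.060],39.8-90)
E
```

```text
t 19.45 fix xyz mm [ -8.9 -55.7 116. ] F fix [-0.4  0.3 -0.2] T [-0.02 -0.    0.06] w 0.0346
t 19.45 pos [0.4916 0.1265 0.116 ] yaw -50.13 tiltz [-2.e-04 -6.e-04 -1.e+00] w 0.0346 F [-0.5 -0.  -0.2]
shift cm [0.09 0.03 5.6 ] spin 0.0012 q [-0.76  0.6   0.55  2.03 -0.51  0.65 -0.76]
```

Request:
move_arm --jaw '[40,40,40,40,40]' --pt "0 0 1.5" --pt "0 0 3" --pt "0 0 4.5" --pt "0 0 5.7" --pt "0 0 6.3" --spin '[0,0,0,0,0]'

```text
time_s: 20.08
ee_pos: [0.4915, 0.1261, 0.0522]
tcp_rot: [0.0, 0.94, 0.34, -0.0]
force: [0.6, -0.3, 0.6]
grip_width: 0.0342
gripper_force: 0.0
```

Request:
move_arm --jaw '[40,40,40,40,40]' --pt "0 0 0.1" --pt "0 0 0.2" --pt "0 0 0.3" --pt "0 0 0.4" --pt "0 0 0.4" --spin '[0,0,0,0,0]'

```text
time_s: 20.7
ee_pos: [0.4917, 0.1265, 0.0492]
tcp_rot: [-0.0, 0.94, 0.34, 0.0]
force: [-0.5, -0.3, 0.6]
grip_width: 0.0336
gripper_force: 0.0
```

```bash
python3 -c "
from h import *
fix()"
```

```text
t 20.7 fix xyz mm [ -8.8 -55.9  49.2] F fix [-0.6  0.   0.6] T [-0.    0.    0.01] w 0.0336
```

Request:
move_arm --jaw '[40,40,40,40,40]' --pt "0.5 0 0" --pt "1 0 0" --pt "1.4 0 0" --pt "1.8 0 0" --pt "2.2 0 0" --spin '[0,0,0,0,0]'

```text
time_s: 21.32
ee_pos: [0.5088, 0.1406, 0.0491]
tcp_rot: [0.0, 0.94, 0.34, -0.0]
force: [-1.4, -1.2, -0.1]
grip_width: 0.0344
gripper_force: 0.7
```

```bash
python3 -c "
from h import *
fix()"
```

```text
t 21.325 fix xyz mm [ 13.4 -55.9  49.1] F fix [-1.8 -0.  -0.1] T [-0.24  0.18  0.05] w 0.0344
```

Request:
move_arm --jaw '[40,40,40,40,40]' --pt "0.4 0 0" --pt "0.8 0 0" --pt "1.1 0 0" --pt "1.3 0 0" --pt "1.4 0 0" --spin '[0,0,0,0,0]'

```text
time_s: 21.95
ee_pos: [0.5194, 0.1495, 0.0492]
tcp_rot: [0.0, 0.94, 0.34, -0.0]
force: [-0.9, -1.6, -1.4]
grip_width: 0.0343
gripper_force: 0.5
```

```bash
python3 -c "
from h import *
fix()"
```

```text
t 21.95 fix xyz mm [ 27.3 -55.9  49.2] F fix [-1.7 -0.7 -1.4] T [-0.18  0.14  0.  ] w 0.0343
```

Request:
move_arm --jaw '[40,40,40,40,40]' --pt "0.1 0 0" --pt "0.2 0 0" --pt "0.25 0 0" --pt "0.3 0 0" --pt "0.3 0 0" --spin '[0,0,0,0,0]'

```text
time_s: 22.58
ee_pos: [0.5218, 0.1514, 0.0492]
tcp_rot: [0.0, 0.94, 0.34, 0.0]
force: [-1.0, -0.7, 0.1]
grip_width: 0.0343
gripper_force: 0.3
```

```bash
python3 -c "
from h import *
fix()"
```

```text
t 22.575 fix xyz mm [ 30.3 -56.   49.2] F fix [-1.2  0.1  0.1] T [-0.15  0.04  0.01] w 0.0343
```

Request:
move_arm --jaw '[40,40,40,40,40]' --pt "0.03 0 0" --pt "0.06 0 0" --pt "0.09 0 0" --pt "0.12 0 0" --pt "0.12 0 0" --spin '[0,0,0,0,0]'

```text
time_s: 23.2
ee_pos: [0.5226, 0.1522, 0.0492]
tcp_rot: [0.0, 0.94, 0.34, 0.0]
force: [-1.0, -1.0, 0.6]
grip_width: 0.0344
gripper_force: 0.6
```

```bash
python3 -c "
from h import *
fix()"
```

```text
t 23.2 fix xyz mm [ 31.4 -55.9  49.2] F fix [-1.4 -0.1  0.6] T [-0.24  0.08  0.03] w 0.0344
```

Request:
move_arm --jaw '[40,40,40,40,40]' --pt "0 0 0.1" --pt "0 0 0.2" --pt "0 0 0.3" --pt "0 0 0.35" --pt "0 0 0.35" --spin '[0,0,0,0,0]'

```text
time_s: 23.82
ee_pos: [0.5227, 0.1522, 0.0471]
tcp_rot: [-0.001, 0.94, 0.34, 0.0]
force: [-12.1, -1.7, 39.1]
grip_width: 0.0344
gripper_force: 21.8
```

```bash
python3 -c "
from h import *
fix()"
```

```text
t 23.825 fix xyz mm [ 31.5 -55.9  47.1] F fix [-10.4   6.5  39.1] T [-0.49  2.57  0.15] w 0.0344
```

Request:
move_arm --jaw '[40,40,40,40,40]' --pt "0 0 -0.05" --pt "0 0 -0.1" --pt "0 -0.03 -0.1" --pt "0 -0.06 -0.1" --pt "0 -0.06 -0.1" --spin '[0,0,0,0,0]'

```text
time_s: 24.45
ee_pos: [0.5226, 0.1522, 0.0472]
tcp_rot: [0.0, 0.94, 0.34, 0.0]
force: [-2.5, -2.4, 14.5]
grip_width: 0.0342
gripper_force: 8.0
```

```bash
python3 -c "
from h import *
fix()"
```

```text
t 24.45 fix xyz mm [ 31.4 -55.8  47.2] F fix [-3.5 -0.2 14.5] T [-0.74  0.67  0.02] w 0.0342
```

Request:
move_arm --jaw '[40,40,40,40,40]' --pt "0 0 -0.02" --pt "0.03 -0.02 -0.02" --pt "0.06 -0.04 -0.02" --pt "0.09 -0.06 -0.02" --pt "0.09 -0.06 -0.02" --spin '[0,0,0,0,0]'

```text
time_s: 25.08
ee_pos: [0.5227, 0.1526, 0.0472]
tcp_rot: [0.0, 0.94, 0.34, 0.0]
force: [-2.4, -6.9, 11.2]
grip_width: 0.0345
gripper_force: 7.4
```

```bash
python3 -c "
from h import *
from plant import grab_frame
fix()
f=grab_frame('side'); np.savez('side7.npz',**f); cv2.imwrite('pics/c8.png',cv2.resize(f['pixels'][170:250,270:390,::-1],None,fx=6,fy=6,interpolation=cv2.INTER_CUBIC))"
```

```text
t 25.075 fix xyz mm [ 31.7 -55.7  47.2] F fix [-6.3 -3.7 11.2] T [-1.53  0.66  0.08] w 0.0345
```

View pics/c8.png

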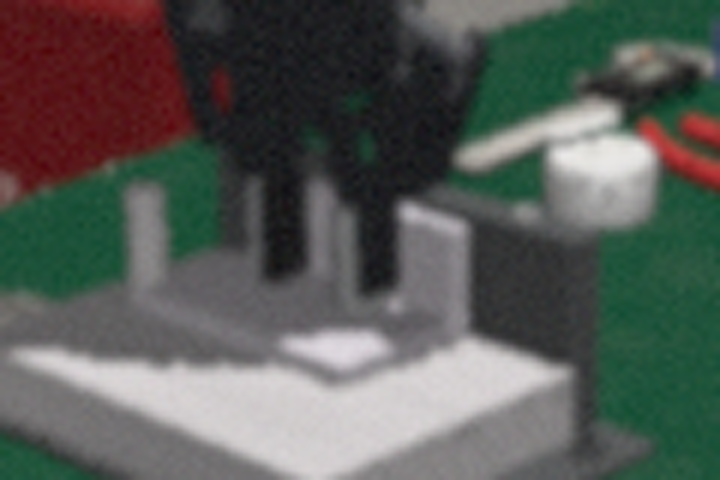

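Request:
move_arm --jaw '[40,40,40,40,40]' --pt "0.03 0 -0.01" --pt "0.06 -0.02 -0.01" --pt "0.08 -0.03 -0.01" --pt "0.1 -0.03 -0.01" --pt "0.1 -0.03 -0.01" --spin '[0,0,0,0,0]'

```text
time_s: 25.75
ee_pos: [0.5232, 0.1532, 0.0472]
tcp_rot: [0.001, 0.94, 0.34, -0.0]
force: [-3.6, -8.5, 10.8]
grip_width: 0.034
gripper_force: 8.2
```

```bash
python3 -c "
from h import *
fix()"
```

```text
t 25.75 fix xyz mm [ 32.5 -55.5  47.2] F fix [-8.2 -4.2 10.8] T [-1.88  0.7   0.26] w 0.034
```

Request:
move_arm --jaw '[40,40,40,40,40]' --pt "0.04 0 0" --pt "0.08 0 0" --pt "0.12 0 0" --pt "0.16 0 0" --pt "0.16 0 0" --spin '[0,0,0,0,0]'

```text
time_s: 26.38
ee_pos: [0.5233, 0.1532, 0.0472]
tcp_rot: [0.001, 0.941, 0.34, -0.001]
force: [-11.6, -14.0, 20.4]
grip_width: 0.0342
gripper_force: 14.9
```

```bash
python3 -c "
from h import *
fix()"
```

```text
t 26.375 fix xyz mm [ 32.6 -55.5  47.2] F fix [-17.9  -3.3  20.4] T [-2.89  2.28  0.31] w 0.0342
```

Request:
move_arm --jaw '[40,40,40,40,40]' --pt "-0.05 0 0" --pt "-0.1 0 -0.03" --pt "-0.12 0 -0.03" --pt "-0.12 0 -0.03" --pt "-0.12 0 -0.03" --spin '[0,0,0,0,0]'

```text
time_s: 27.0
ee_pos: [0.5232, 0.1533, 0.0473]
tcp_rot: [0.001, 0.94, 0.34, -0.0]
force: [-2.7, -10.0, 4.8]
grip_width: 0.0344
gripper_force: 6.3
```

```bash
python3 -c "
from h import *
fix()"
```

```text
t 27.0 fix xyz mm [ 32.6 -55.4  47.3] F fix [-8.4 -6.   4.8] T [-1.9   0.63  0.11] w 0.0344
```

Request:
move_arm --jaw '[40,40,40,40,40]' --pt "0 -0.04 0" --pt "0 -0.08 0" --pt "0 -0.12 0" --pt "0 -0.15 0" --pt "0 -0.15 0" --spin '[0,0,0,0,0]'

```text
time_s: 27.62
ee_pos: [0.5226, 0.154, 0.0473]
tcp_rot: [0.001, 0.941, 0.34, -0.0]
force: [-0.3, -11.5, 3.2]
grip_width: 0.0338
gripper_force: 6.4
```

```bash
python3 -c "
from h import *
fix()"
```

```text
t 27.625 fix xyz mm [ 32.6 -54.4  47.3] F fix [-7.6 -8.7  3.2] T [-2.37  0.23  0.1 ] w 0.0338
```

```bash
python3 - <<'E'
from h import *
from plant import grab_frame
fix(); g=grab_frame("side"); np.savez("side8.npz",**g)
H=np.array([.4627,.1750]); 
for x in(.042,.050): print("exp end edge",x,proj(g,[[*(H+x*EX-.107*EY),z] for z in(.045,.055,.065)]).round(2).tolist())
def edge(f,v,u0,u1):
    r=f["pixels"][v-1:v+2,u0:u1].astype(float).mean((0,2)); d=np.abs(np.diff(r)); i=d.argmax(); s=slice(max(i-2,0),i+3); return u0+.5+(d[s]*np.arange(len(d))[s]).sum()/d[s].sum()
for v in(208,211,214,217): print(v,"end",*(round(edge(load(n),v,342,354),2) for n in("side7","side8")),"pinR",*(round(edge(load(n),v,294,301),2) for n in("side7","side8")),"pinL",*(round(edge(load(n),v,287,294),2) for n in("side7","side8")))
E
```

```text
t 27.625 fix xyz mm [ 32.6 -54.4  47.3] F fix [-7.6 -8.7  3.2] T [-2.37  0.23  0.1 ] w 0.0338
exp end edge 0.042 [[345.63, 219.61], [345.62, 214.87], [345.6, 210.1]]
exp end edge 0.05 [[348.38, 218.51], [348.37, 213.8], [348.37, 209.06]]
208 end 347.54 347.44 pinR 297.31 296.96 pinL 290.86 290.87
211 end 347.76 347.98 pinR 297.2 297.12 pinL 291.01 291.13
214 end 347.63 347.77 pinR 296.84 297.04 pinL 291.02 291.08
217 end 347.64 347.72 pinR 295.99 296.05 pinL 290.99 291.29
```

Request:
move_arm --jaw '[40,40,40,40,40]' --pt "-0.2 0 0" --pt "-0.4 0 -0.3" --pt "-0.6 0 -2" --pt "-1 0 -4" --pt "-2.7 2 -5.5" --spin '[0,0,0,0,0]'

```text
time_s: 28.3
ee_pos: [0.5146, 0.1242, 0.1041]
tcp_rot: [-0.0, 0.94, 0.342, 0.001]
force: [0.9, 0.1, 0.2]
grip_width: 0.0341
gripper_force: 0.0
```

Request:
move_arm --jaw '[40,40,40,40,40]' --pt "0 3 0" --pt "0 5.5 0" --pt "0 7.0 0" --pt "0 7.0 0" --pt "0 7.0 0" --spin '[0,0,0,0,0]'

```text
time_s: 28.92
ee_pos: [0.5588, 0.0701, 0.1023]
tcp_rot: [-0.0, 0.94, 0.341, -0.0]
force: [0.1, 0.2, -0.0]
grip_width: 0.0342
gripper_force: 0.0
```

```bash
python3 - <<'E'
from h import *
from plant import grab_frame
fix(); g=grab_frame("top"); np.savez("top9.npz",**g); f=grab_frame("side"); np.savez("side9.npz",**f)
H=np.array([.4627,.1750]); p=H+.005*EX-.143*EY; shift([*p,.043],-50.2)
E
```

```text
t 28.925 fix xyz mm [   6.7 -142.1  102.3] F fix [ 0.2  0.1 -0. ] T [-0.04  0.01  0.03] w 0.0342
t 29.025 pos [0.5588 0.0703 0.1023] yaw -50.13 tiltz [-5.e-04  3.e-04 -1.e+00] w 0.0343 F [-0.8 -0.5  0.7]
shift cm [-0.18  0.11  5.93] spin 0.0013 q [-0.59  0.69  0.52  1.89 -0.51  0.7  -0.64]
```

Request:
move_arm --jaw '[40,40,40,40,40]' --pt "0 0.2 1.5" --pt "0 0.2 3" --pt "0 0.2 4.5" --pt "0 0.2 5.6" --pt "0 0.2 5.9" --spin '[0,0,0,0,0]'

```text
time_s: 29.65
ee_pos: [0.5603, 0.0677, 0.0424]
tcp_rot: [-0.0, 0.94, 0.34, -0.001]
force: [-0.8, -1.0, 1.1]
grip_width: 0.0338
gripper_force: 0.0
```

Request:
move_arm --jaw '[40,40,40,40,40]' --pt "0 -0.1 0" --pt "0 -0.2 0" --pt "0 -0.3 0" --pt "0 -0.4 0" --pt "0 -0.4 0" --spin '[0,0,0,0,0]'

```text
time_s: 30.28
ee_pos: [0.558, 0.0711, 0.0434]
tcp_rot: [0.0, 0.94, 0.341, 0.0]
force: [0.4, -0.0, 0.0]
grip_width: 0.0338
gripper_force: 0.0
```

```bash
python3 -c "
from h import *
fix()"
```

```text
t 30.275 fix xyz mm [   6.8 -140.8   43.4] F fix [ 0.3 -0.2  0. ] T [0.06 0.05 0.01] w 0.0338
```

Step further in +y until contact.

Request:
move_arm --jaw '[40,40,40,40,40]' --pt "0 -0.1 0" --pt "0 -0.15 0" --pt "0 -0.2 0" --pt "0 -0.25 0" --pt "0 -0.25 0" --spin '[0,0,0,0,0]'

```text
time_s: 30.9
ee_pos: [0.5564, 0.0729, 0.0433]
tcp_rot: [0.0, 0.94, 0.34, -0.0]
force: [-0.4, 0.4, 0.6]
grip_width: 0.0342
gripper_force: 0.0
```

```bash
python3 -c "
from h import *
fix()"
```

```text
t 30.9 fix xyz mm [   6.7 -138.4   43.3] F fix [-0.1  0.5  0.6] T [-0.06  0.03  0.01] w 0.0342
```

Request:
move_arm --jaw '[40,40,40,40,40]' --pt "0 -0.05 0" --pt "0 -0.1 0" --pt "0 -0.15 0" --pt "0 -0.2 0" --pt "0 -0.2 0" --spin '[0,0,0,0,0]'

```text
time_s: 31.52
ee_pos: [0.5551, 0.0745, 0.0433]
tcp_rot: [0.0, 0.94, 0.34, -0.0]
force: [-0.8, 0.1, -0.2]
grip_width: 0.0343
gripper_force: 0.0
```

```bash
python3 -c "
from h import *
fix()"
```

```text
t 31.525 fix xyz mm [   6.7 -136.4   43.3] F fix [-0.6  0.6 -0.2] T [ 0.02 -0.02  0.01] w 0.0343
```

Request:
move_arm --jaw '[40,40,40,40,40]' --pt "0 -0.05 0" --pt "0 -0.1 0" --pt "0 -0.15 0" --pt "0 -0.2 0" --pt "0 -0.2 0" --spin '[0,0,0,0,0]'

```text
time_s: 32.15
ee_pos: [0.5539, 0.0761, 0.0433]
tcp_rot: [-0.0, 0.94, 0.34, -0.0]
force: [-0.4, 0.0, 0.3]
grip_width: 0.0339
gripper_force: 0.0
```

```bash
python3 - <<'E'
from h import *
from plant import grab_frame
fix(); f=grab_frame("side"); np.savez("side10.npz",**f)
H=np.array([.4627,.1750])
a=proj(f,[[*(H+x*EX-.107*EY),.037] for x in(-.010,.0067)]); print("foot end top corner/at finger",a.round(1).tolist())
u,v=a[1].astype(int); print(u-4,v-8); print(f["pixels"][v-8:v+9:2,u-4:u+22].mean(2).astype(int))
E
```

```text
t 32.15 fix xyz mm [   6.7 -134.4   43.3] F fix [-0.3  0.3  0.3] T [-0.05  0.02  0.02] w 0.0339
foot end top corner/at finger [[327.0, 230.9], [333.1, 228.4]]
329 220
[[ 78  87  90  65  36  30  24  33  28  23  48  82 107 121 119 119 113  88
   88  88  73  55  33  30  29  34]
 [ 81  90  89  67  37  29  27  25  25  26  35  67  94 108 110 113 104  95
  106 106  99  70  42  31  28  29]
 [ 77  89  90  62  39  29  30  26  27  26  31  66  92 107 113 115 107  98
  102 108  98  68  39  27  22  30]
 [ 84  91  91  67  35  23  33  30  27  30  41  77 106 123 120 115 105  92
  101 109  97  71  40  30  34  23]
 [ 96  98  95  65  33  30  22  27  26  34  41  72  98 103 102 100  90  88
  100 112 100  73  42  32  30  35]
 [116 112  93  66  32  27  31  25  37  53  66  82  95  95 101  98  89  90
  105 110 100  70  41  33  31  32]
 [118 113  97  79  65  61  66  77  82  89  95  95  96  99  94  93  88  89
  101 111  98  67  40  29  26  31]
 [ 98  99  97  94  95  94  91  94  97  97  95  99  98 100  97  96  91  94
  103 110  99  71  43  37  42  55]
 [ 98  98 102  93  98  98  94  96  98  99  95  94  96  95  96  99  89  86
  104 111 109  98  92  87  96 107]]
```

Request:
move_arm --jaw '[40,40,40,40,40]' --pt "0 -0.07 0" --pt "0 -0.14 0" --pt "0 -0.2 0" --pt "0 -0.25 0" --pt "0 -0.25 0" --spin '[0,0,0,0,0]'

```text
time_s: 32.83
ee_pos: [0.5523, 0.078, 0.0433]
tcp_rot: [-0.0, 0.94, 0.34, -0.0]
force: [0.0, 0.4, -0.3]
grip_width: 0.034
gripper_force: 0.0
```

```bash
python3 -c "
from h import *
fix()"
```

```text
t 32.825 fix xyz mm [   6.7 -131.9   43.3] F fix [ 0.2  0.3 -0.3] T [0.   0.04 0.02] w 0.034
```

Request:
move_arm --jaw '[40,40,40,40,40]' --pt "0 -0.05 0" --pt "0 -0.1 0" --pt "0 -0.15 0" --pt "0 -0.15 0" --pt "0 -0.15 0" --spin '[0,0,0,0,0]'

```text
time_s: 33.45
ee_pos: [0.5513, 0.0791, 0.0433]
tcp_rot: [-0.0, 0.94, 0.34, -0.0]
force: [-0.3, -0.3, -0.6]
grip_width: 0.0341
gripper_force: 0.0
```

```bash
python3 -c "
from h import *
fix()"
```

```text
t 33.45 fix xyz mm [   6.7 -130.4   43.3] F fix [-0.5 -0.  -0.6] T [-0.    0.01  0.  ] w 0.0341
```

Request:
move_arm --jaw '[40,40,40,40,40]' --pt "0 -0.05 0" --pt "0 -0.1 0" --pt "0 -0.15 0" --pt "0 -0.15 0" --pt "0 -0.15 0" --spin '[0,0,0,0,0]'

```text
time_s: 34.08
ee_pos: [0.5507, 0.0798, 0.0434]
tcp_rot: [0.0, 0.94, 0.34, 0.0]
force: [2.3, -4.4, -0.3]
grip_width: 0.0341
gripper_force: 2.5
```

```bash
python3 - <<'E'
from h import *
from plant import grab_frame
fix(); f=grab_frame("side"); np.savez("side11.npz",**f)
def edge(f,v,u0,u1):
    r=f["pixels"][v-1:v+2,u0:u1].astype(float).mean((0,2)); d=np.abs(np.diff(r)); i=d.argmax(); s=slice(max(i-2,0),i+3); return u0+.5+(d[s]*np.arange(len(d))[s]).sum()/d[s].sum()
for n in("side9","side10","side11"):
    g=load(n); print(n,"end",[round(edge(g,v,342,354),2) for v in(208,211,214,217)],"finger L",[round(edge(g,v,320,336),2) for v in(214,218,222,226)])
E
```

```text
t 34.075 fix xyz mm [   6.7 -129.5   43.4] F fix [-1.  -4.8 -0.3] T [-0.93 -0.69  0.05] w 0.0341
side9 end [np.float64(347.8), np.float64(347.65), np.float64(347.77), np.float64(347.78)] finger L [np.float64(321.88), np.float64(324.1), np.float64(332.34), np.float64(325.9)]
side10 end [np.float64(344.5), np.float64(345.4), np.float64(346.07), np.float64(346.33)] finger L [np.float64(328.1), np.float64(331.66), np.float64(332.35), np.float64(332.71)]
side11 end [np.float64(343.21), np.float64(343.7), np.float64(344.04), np.float64(344.49)] finger L [np.float64(330.38), np.float64(330.22), np.float64(330.23), np.float64(330.45)]
```

Request:
move_arm --jaw '[40,40,40,40,40]' --pt "0 0.3 0" --pt "0 0.5 -1" --pt "0 0.5 -4" --pt "0 0 -6" --pt "0.8 -2.5 -6" --spin '[0,0,0,0,0]'

```text
time_s: 34.75
ee_pos: [0.5413, 0.1042, 0.1053]
tcp_rot: [0.0, 0.941, 0.339, 0.001]
force: [-0.1, -0.3, 0.1]
grip_width: 0.0342
gripper_force: 0.0
```

Request:
move_arm --jaw '[40,40,40,40,40]' --pt "0.7 -2.5 0" --pt "1 -4.7 0" --pt "1 -4.7 0" --pt "1 -4.7 2" --pt "1 -4.7 4" --spin '[0,0,0,0,0]'

```text
time_s: 35.38
ee_pos: [0.5185, 0.1468, 0.0633]
tcp_rot: [0.0, 0.94, 0.34, 0.0]
force: [-0.5, 0.6, -0.0]
grip_width: 0.0342
gripper_force: 0.0
```

```bash
python3 -c "
from h import *
fix(); shift([*(np.array([.4627,.1750])+.028*EX-.056*EY),.0490],-50.2)"
```

```text
t 35.375 fix xyz mm [ 24.8 -57.4  63.3] F fix [ 0.   0.7 -0. ] T [-0.01 -0.02  0.01] w 0.0342
t 35.375 pos [0.5185 0.1468 0.0633] yaw -50.2 tiltz [ 9.e-04  3.e-04 -1.e+00] w 0.0342 F [-0.5  0.6 -0. ]
shift cm [ 0.31 -0.14  1.43] spin -0.0001 q [-0.72  0.72  0.47  1.97 -0.58  0.59 -0.73]
```

Request:
move_arm --jaw '[40,40,40,40,40]' --pt "0 0 0.8" --pt "0 0 1.35" --pt "0.2 0 1.4" --pt "0.4 0 1.4" --pt "0.6 0 1.4" --spin '[0,0,0,0,0]'

```text
time_s: 36.0
ee_pos: [0.5231, 0.1511, 0.0497]
tcp_rot: [0.0, 0.94, 0.341, 0.0]
force: [0.1, -0.7, -0.8]
grip_width: 0.0341
gripper_force: 0.0
```

Request:
move_arm --jaw '[40,40,40,40,40]' --pt "0.05 0 0" --pt "0.1 0 0" --pt "0.15 0 0" --pt "0.18 0 0" --pt "0.18 0 0" --spin '[0,0,0,0,0]'

```text
time_s: 36.62
ee_pos: [0.5237, 0.1516, 0.0493]
tcp_rot: [0.0, 0.94, 0.34, -0.0]
force: [-5.3, -5.2, 4.9]
grip_width: 0.0341
gripper_force: 3.1
```

```bash
python3 -c "
from h import *
fix()"
```

```text
t 36.625 fix xyz mm [ 31.9 -57.   49.3] F fix [-7.4 -0.6  4.9] T [-0.81  0.94  0.15] w 0.0341
```

Request:
move_arm --jaw '[40,40,40,40,40]' --pt "0.03 0 0.03" --pt "0.06 0 0.06" --pt "0.08 0 0.09" --pt "0.08 0 0.12" --pt "0.08 0 0.12" --spin '[0,0,0,0,0]'

```text
time_s: 37.25
ee_pos: [0.524, 0.152, 0.048]
tcp_rot: [0.0, 0.94, 0.34, -0.001]
force: [-7.0, -5.0, 5.2]
grip_width: 0.0338
gripper_force: 4.0
```

```bash
python3 -c "
from h import *
fix()"
```

```text
t 37.25 fix xyz mm [ 32.3 -56.9  48. ] F fix [-8.6  0.7  5.2] T [-0.86  1.32  0.14] w 0.0338
```

Request:
move_arm --jaw '[40,40,40,40,40]' --pt "0.04 0 0.02" --pt "0.08 -0.01 0.03" --pt "0.1 -0.02 0.03" --pt "0.12 -0.03 0.03" --pt "0.12 -0.03 0.03" --spin '[0,0,0,0,0]'

```text
time_s: 37.88
ee_pos: [0.524, 0.1521, 0.0476]
tcp_rot: [0.0, 0.94, 0.34, -0.002]
force: [-11.7, -10.6, 10.4]
grip_width: 0.0341
gripper_force: 7.3
```

```bash
python3 -c "
from h import *
fix()"
```

```text
t 37.875 fix xyz mm [ 32.5 -56.8  47.6] F fix [-15.7  -0.7  10.4] T [-1.77  2.33  0.29] w 0.0341
```

Request:
move_arm --jaw '[40,40,40,40,40]' --pt "0.03 -0.01 -0.01" --pt "0.06 -0.02 -0.02" --pt "0.09 -0.02 -0.02" --pt "0.09 -0.02 -0.02" --pt "0.09 -0.02 -0.02" --spin '[0,0,0,0,0]'

```text
time_s: 38.5
ee_pos: [0.5241, 0.1522, 0.0477]
tcp_rot: [0.0, 0.94, 0.34, -0.002]
force: [-13.1, -14.1, 10.6]
grip_width: 0.0339
gripper_force: 9.5
```

```bash
python3 -c "
from h import *
fix()"
```

```text
t 38.5 fix xyz mm [ 32.6 -56.8  47.7] F fix [-19.1  -2.4  10.6] T [-2.61  2.77  0.31] w 0.0339
```

Request:
move_arm --jaw '[40,40,40,40,40]' --pt "0.03 0 -0.01" --pt "0.05 0 -0.02" --pt "0.05 0 -0.02" --pt "0.05 0 -0.02" --pt "0.05 0 -0.02" --spin '[0,0,0,0,0]'

```text
time_s: 39.12
ee_pos: [0.524, 0.1522, 0.0477]
tcp_rot: [0.0, 0.94, 0.34, -0.003]
force: [-14.6, -14.3, 8.9]
grip_width: 0.0341
gripper_force: 10.5
```

```bash
python3 - <<'E'
from h import *
from plant import grab_frame
fix(); f=grab_frame("side"); np.savez("side12.npz",**f); fix()
def edge(f,v,u0,u1):
    r=f["pixels"][v-1:v+2,u0:u1].astype(float).mean((0,2)); d=np.abs(np.diff(r)); i=d.argmax(); s=slice(max(i-2,0),i+3); return u0+.5+(d[s]*np.arange(len(d))[s]).sum()/d[s].sum()
H=[.4627,.1750]; print("pin exp",proj(f,[[*H,.069],[*H,.04]]).round(1).tolist())
print("end",[round(float(edge(f,v,342,354)),2) for v in(208,211,214,217)],"pinL/R",[(round(float(edge(f,v,286,294)),2),round(float(edge(f,v,294,301)),2)) for v in(203,206,209,212,215)])
E
```

```text
t 39.125 fix xyz mm [ 32.5 -56.8  47.7] F fix [-20.4  -1.6   8.9] T [-2.93  3.08  0.3 ] w 0.0341
t 39.175 fix xyz mm [ 32.6 -56.8  47.7] F fix [-21.2  -1.6   9.2] T [-2.85  3.03  0.28] w 0.0341
pin exp [[293.6, 201.3], [294.2, 214.4]]
end [347.37, 347.73, 347.64, 347.7] pinL/R [(289.81, 296.13), (290.26, 296.31), (290.36, 296.61), (290.68, 296.52), (290.84, 296.22)]
```

```bash
python3 -c "
from plant import finish_job
print(finish_job())"
```

```text
the job is handed in; nothing more can be done
None
```

I handed the job in at 39 s of the 59 s limit. The pin stands by itself in the bed hole. The offcut lies on the bed with its end against the pin and its leg against the fence, held at about 21 N ahead and 9 N down. Contact with the pin and fence is judged from force readings and the side camera. I moved none of the bystanders, but I did not look at them again at the end.

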